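Put the tray of loose parts away under the lever-lifted dust cover

TASK

Press the front end of the red lever to raise the clear dust cover, carry the orange tray of loose balls and bushings level to the grey keeper and seat it gently and flat on the keeper's bed, then let go and press the lever's rear end so the cover is fully shut over it. No part may leave the tray, the tray must stay level all the way, and the cups standing around must not be knocked over.

Things in the scene. Friction and masses are not known exactly. Their poses are not given: they have to be found in the camera images.
- tray: loose orange open tray, 84 (x) x 104 (y) mm, walls 26 mm high, floor 3 mm, 0.2 to 0.3 kg with contents; a wall along its middle (y) carries a black grip bar 12 mm thick (x), 70 mm long (y), 44 to 68 mm above the underside: pinch it across x from above. Origin: centre of underside, z up. The same turned by half a turn. Starts in the lane left of the laptop, any yaw
- screen_foot (a point): middle of the lower edge of the fixed laptop's open screen, an obstacle between tray and keeper: the screen is 384 mm wide (along y), rises from here to 264 mm above the bench and leans back (its top edge 56 mm farther in x). The keyboard half in front of it (towards the robot, 260 mm deep) is under 25 mm high and may be passed over
- ball_a_center (a point): centre of a steel ball, 16 mm across, rolling freely in the tray
- ball_b_center (a point): centre of the other steel ball, 16 mm across, rolling freely in the tray
- bush_a: loose brass flanged bushing in the tray, 18 mm across, 14 mm high, origin at the centre of its underside
- bush_b: the other brass flanged bushing in the tray, 18 mm across, 14 mm high, origin at the centre of its underside
- keeper: grey keeper fixed right of the laptop, base 150 (x) x 262 mm (y -189 to +73). Its bed, the black rectangle 104 (x) x 124 (y) mm round the origin, lies 8 mm above the bench in a rim 12 mm high, 6 mm thick; the tray stands in it, long side along y, 10 mm play each side. Origin: on the bench under the bed's centre; x from the front (robot side) to the cover's hinge at the back, y left, z up
- cover (a joint): clear dust cover with blue edges, a bottomless box 132 (x) x 150 (y) x 66 mm hinged along the keeper's back edge (keeper x = 65, z = 24 mm): angle in rad, 0 shut (top 90 mm above the bench), 1.7 fully raised, standing behind the hinge, clear of the space above the bed. Geared to the lever (1.7 rad for its 0.56 rad), it stays where the lever is left
- lever: red rocker lever right of the bed, 144 mm along keeper x, 34 wide, 7 thick, pivoting about y; origin at the pivot: keeper x = -10, y = -145, z = 55 mm, 70 mm right of the cover's side. Starts front end high; front end pressed down to its stop (0.56 rad) raises the cover fully, rear end pressed down to its stop shuts it. 3 to 5 N on an end pad moves it slowly; it stays put
- lever_front (a point): top of the lever's front pad, 55 mm in front of the pivot: press here to raise the cover; sinks about 30 mm to the stop
- lever_rear (a point): top of the lever's rear pad, 55 mm behind the pivot: press here to shut the cover; sinks about 30 mm to the stop
- body_ivory: ivory hollow cup-like printed body, 76 x 68 mm, 104 mm tall, standing before or behind the tray in the lane left of the laptop; origin at its underside
- body_black1: black hollow cup-like printed body, 71 x 69 mm, 110 mm tall, standing in front of the keeper; origin at its underside
- body_black3: black hollow cup-like printed body, 71 x 69 mm, 106 mm tall, standing in front of the keeper; origin at its underside
Not all that is in view belongs to the job. Leave any purple look-alike of the body_black3 alone.

How it is judged:
By the outcome, as a careful person would: the job done as asked, in the order asked, and still so for the second after the job is handed in, with the robot touching nothing.
It also fails if it takes over 69 s, if anything falls off the work surface, if the arm or the gripper's body presses on something with over 40 N, if the wrist force passes 120 N, or if a joint passes its speed limit or range.

ROBOT

A 6-joint arm with a two-finger parallel gripper is mounted at the origin on a cart in front of the work surface, level with it; the furniture and walls round the work are solid. World frame = base frame: x ahead of the robot, y to its left, z up, the work surface at z = 0. Lengths are in m, angles in rad, forces in N, time in s.
With the tool pointing down it reaches from about 0.25 to 0.775 m from the base axis. Payload 4 kg.
Tool frame: the origin (TCP) lies at the very end of the fingers, on their centre line; the grasp point (between the pads) lies 19 mm behind it; z points along the fingers, y is the line along which they close (so a half turn about z gives the same grasp; the last joint's range is limited). The gripper opens to 85 mm and grips with 20 to 120 N. Pads are 22 mm wide; open, the fingers measure 114 mm over their backs; the gripper's body (76 mm by 85 mm) begins 54 mm behind the grasp point. The pads swing forward as they close: fully open they stand 13 mm farther back than shut.
Start: joints at [1.15, 0.087, 1.371, -0, 1.684, -0.103], TCP at [0.172, 0.522, 0.231] pointing down, gripper open.
Joint ranges: [-3.1, 3.1], [-0.76, 2.03], [0.27, 2.55], [-1.08, 4.22], [0.17, 2.65], [-2.57, 2.57]. Speed limits (rad/s): [2.79, 2.79, 3.14, 3.14, 3.14, 3.14].

INTERFACE

Orientations are given as a rotation vector (axis times angle).
In Python, from plant import manip, kin, eyes, hand_in, get_time_s, get_joint_pos, get_dq, get_joint_torque, get_tcp_pos, get_orientation, get_ft_force, get_ft_torque, get_width, get_gripper_force gives the robot as it stands. The module is installed in compiled form; this text tells all that it offers. Calls block until the motion is done:
- manip.move_ptp(position, orientation): joint-space move of the TCP to a pose.
- manip.move_straight(position, frame=None, feed=0.15, until_force=None): straight line of the TCP; frame=None keeps the orientation; feed is the mean speed in m/s. With until_force (N) it stops when the force on the tool has changed by that much, and returns True; else False.
- manip.goto_joints(angles): joint-space move.
- manip.set_gripper(opening): opening from 0.0 (shut) to 1.0 (fully open); the grip force is fixed at half the most; returns when the fingers have stopped.
- manip.pause(seconds).
- kin.ik(position, orientation): joint angles nearest the present ones, or None.
- eyes.get_image(name): name is "scene" or "top" or "wrist"; returns the picture (480x640x3 uint8, red, green, blue); there is no depth.
- eyes.calibration(name): a dict with "intrinsics" (3x3 intrinsics, pixels), "R" (3x3) and "t" (3): a world point X has camera coordinates R X + t; the wrist camera has in their place "tool_from_camera" (4x4, takes a point from camera to tool coordinates, whose origin is the TCP and whose axes are the flange's). Camera axes: x right, y down, z forward; pixel columns grow to the right and rows downward; lengths in m; the calibration is good to about 2 mm. A picture is of the moment at which its call begins: read the wrist's pose just before it. calibration takes no time and is no camera call.
A pose or a line that the arm cannot do raises manip.MotionError and nothing moves.
- hand_in(): hands the job in; it is judged then, once.
Readings, each from a call of its own:
- get_time_s(): time.
- get_joint_pos(): joint angles.
- get_dq(): joint speeds.
- get_joint_torque(): joint torques, N m.
- get_tcp_pos(): TCP position.
- get_orientation(): TCP orientation.
- get_ft_force(): force on the tool from outside, world axes, zero at the start.
- get_ft_torque(): the same for the moment, N m.
- get_width(): opening from 0.0 (shut) to 1.0 (fully open).
- get_gripper_force(): force on a finger pad.
Only numpy, scipy, OpenCV 4.12 (cv2) and the standard library are available. Lean on these libraries where they do the work, as an engineer would, in place of code of your own. Each camera call takes 0.05 s, during which the arm holds its last target. There are 200 camera calls.

## Working session

There is one attempt and no reset: what is moved stays moved. The work goes in short steps, each a Python script; the robot and the scene stay as the last script left them, time stands still between calls to the robot, and variables do not carry over. Pictures are saved under pics/ and viewed, at most 10 in all, crops included, and the job is handed in when it is done.

```bash
mkdir -p pics; cat > h.py <<'E'
import numpy as np, cv2
from plant import *
def save(im,name): cv2.imwrite('pics/'+name,im[:,:,::-1])
def cal(name,pose=None):
    c=eyes.calibration(name); K=np.array(c['intrinsics'])
    if name!='wrist':
        R=np.array(c['R']);t=np.array(c['t']); return K,R,t
    p,o=pose; T=np.eye(4);T[:3,:3]=cv2.Rodrigues(np.array(o,float))[0];T[:3,3]=p
    M=np.linalg.inv(T@np.array(c['tool_from_camera'])); return K,M[:3,:3],M[:3,3]
def ray(uv,c):
    K,R,t=c; d=R.T@np.linalg.inv(K)@np.array([uv[0],uv[1],1.]); return -R.T@t,d
def onz(uv,z,c):
    o,d=ray(uv,c); return o+d*(z-o[2])/d[2]
def proj(X,c):
    K,R,t=c; p=K@(R@np.array(X)+t); return p[:2]/p[2]
def tri(uv1,c1,uv2,c2):
    A=[];b=[]
    for uv,c in((uv1,c1),(uv2,c2)):
        o,d=ray(uv,c);d=d/np.linalg.norm(d);P=np.eye(3)-np.outer(d,d);A.append(P);b.append(P@o)
    return np.linalg.lstsq(np.vstack(A),np.hstack(b),rcond=None)[0]
E
python3 - <<'E'
from h import *
for n in('scene','top'):
    save(eyes.get_image(n),n+'0.png'); K,R,t=cal(n); print(n,-R.T@t,R[2])
print(get_time_s(),get_orientation())
E
```

```text
scene [ 0.30543586 -0.730704    1.25092348] [ 0.1169411   0.51701811 -0.84794873]
top [ 0.32919967 -0.01356215  1.29331995] [ 0.11516941  0.00498339 -0.99333336]
0.1 [-0.4970337  -3.10142829  0.00319484]
```

View pics/scene0.png

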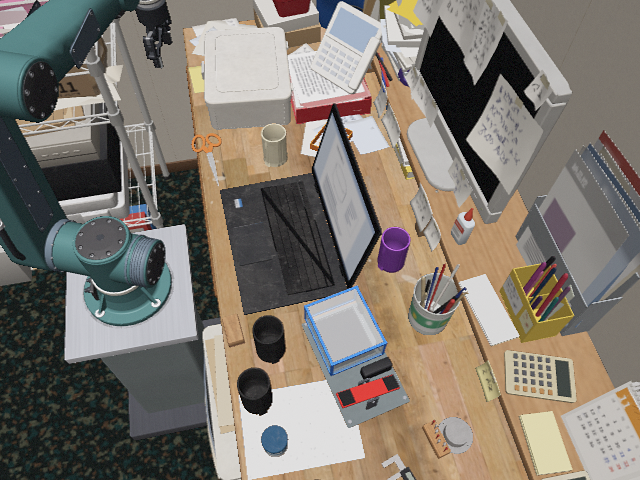

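View pics/top0.png

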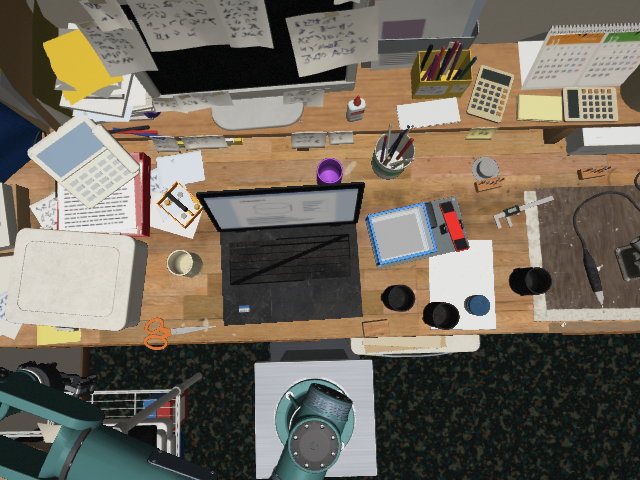

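The scene view shows the tray (335,135) half hidden behind the screen, the ivory cup (274,145), keeper and clear cover (345,330) and red lever (368,395). In the top view the tray is at (180,205), ivory cup (180,262), screen edge (200..362, 190..225), keeper (400,235), red lever (455,226), and black cups (397,298), (440,315) and (530,281).

Possible mix-ups:
- **Orange:** tray (180,205), scissors (155,333) and a clamp (490,185).
- **Red:** lever (455,226) and the book (145,195).
- **Cups:** purple one (330,170), which I leave alone.

I choose the tray at (180,205) and the lever at (455,226).

```bash
python3 - <<'E'
from h import *
im=cv2.imread('pics/top0.png'); 
a=cv2.resize(im[150:290,140:220],None,fx=4,fy=4,interpolation=cv2.INTER_CUBIC)
b=cv2.resize(im[180:320,360:480],None,fx=4,fy=4,interpolation=cv2.INTER_CUBIC)
cv2.imwrite('pics/crop1.png',np.hstack([a,b])[:600,:800])
c=cal('top')
hsv=cv2.cvtColor(im,cv2.COLOR_BGR2HSV)
def rect(m,name,z):
    cs,_=cv2.findContours(m.astype(np.uint8),cv2.RETR_EXTERNAL,cv2.CHAIN_APPROX_NONE)
    k=np.vstack([x for x in cs if len(x)>6])
    P=np.array([onz(p,z,c)[:2] for p in k[:,0]],np.float32)
    r=cv2.minAreaRect(P); print(name,k[:,0].mean(0),r)
def box(m,x0,x1,y0,y1):
    o=np.zeros_like(m);o[y0:y1,x0:x1]=m[y0:y1,x0:x1];return o
H,S,V=cv2.split(hsv)
rect(box((H>5)&(H<24)&(S>185)&(V>120),150,210,178,235),'tray',.026)
rect(box(((H<6)|(H>174))&(S>150)&(V>80),430,480,190,260),'lever',.055)
rect(box((H>95)&(H<125)&(S>120),355,445,190,275),'cover',.09)
for n,uv in dict(footL=(206,228),footR=(358,221),cup1=(397,298),cup2=(440,315),ivory=(180,262)).items(): print(n,onz(uv,0 if 'foot' in n else .1,c))
E
```

```text
tray [168.25581395 212.30232558] ((0.5582316517829895, 0.38248857855796814), (0.09582611918449402, 0.01155354268848896), 41.72318649291992)
lever [453.45925926 230.14074074] ((0.4972101151943207, -0.38407671451568604), (0.13585510849952698, 0.034165315330028534), 16.118703842163086)
cover [399.69369369 233.3018018 ] ((0.4779236912727356, -0.23544475436210632), (0.1327698975801468, 0.16108889877796173), 11.617355346679688)
footL [0.52000594 0.28932302 0.        ]
footR [ 0.52726974 -0.13518121  0.        ]
cup1 [ 0.31275246 -0.21633152  0.1       ]
cup2 [ 0.26741508 -0.32201941  0.1       ]
ivory [0.41947675 0.33260368 0.1       ]
```

View pics/crop1.png

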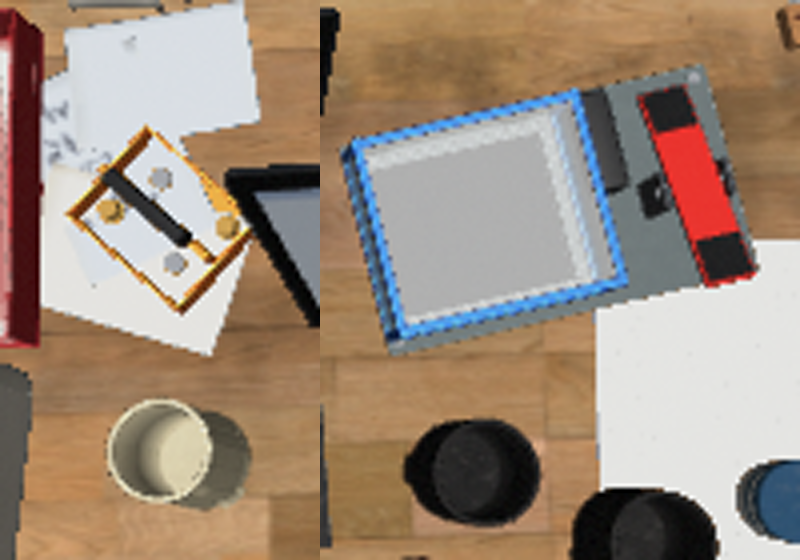

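The close crop confirms the tray: an orange frame with a black bar from (108,172) to (188,240), two balls and two bushings. It also shows the keeper with the shut blue-edged cover and the lever's black pads, rear at (670,105) and front at (725,255). Next I compute the estimates and look poses.

```bash
cat >> h.py <<'E'
def down(a):
    R=np.array([[np.cos(a),np.sin(a),0],[np.sin(a),-np.cos(a),0],[0,0,-1.]])
    return cv2.Rodrigues(R)[0].ravel()
E
python3 - <<'E'
from h import *
c=cal('top'); cr=lambda u,v,ox,oy:(u/4+ox,v/4+oy)
T=[onz(cr(u,v,140,150),.026,c)[:2] for u,v in((150,127),(72,213),(182,310),(247,232))]
print('tray',np.mean(T,0),[np.linalg.norm(T[i]-T[i-1]) for i in range(4)],T)
B=[onz(cr(u,v,140,150),.068,c)[:2] for u,v in((108,172),(188,240))]; d=B[0]-B[1]
print('bar',np.mean(B,0),np.linalg.norm(d),np.degrees(np.arctan2(d[1],d[0])))
S=[onz(p,.264,c)[:2] for p in((199,190),(363,184))]; print('screen top',S,np.linalg.norm(S[0]-S[1]))
C=np.array([onz((360+(u-320)/4,180+v/4),.09,c)[:2] for u,v in((345,150),(578,95),(625,283),(400,338))])
print('cover',C,C.mean(0),[np.linalg.norm(C[i]-C[i-1]) for i in range(4)])
L=[onz((360+(u-320)/4,180+v/4),z,c) for u,v,z in((670,105,.043),(725,255,.074))]; print('lever',L)
print(eyes.calibration('wrist'))
for p,n in(((.45,-.28,.30),'keep'),((.5,.38,.3),'tray'),((.55,-.37,.06),'leverR'),((.45,-.4,.06),'leverF')):
  for a in(-75,105,-40,140,15,-165): 
    q=kin.ik(p,down(np.radians(a))); print(n,a,None if q is None else np.round(q,2))
E
```

```text
tray [0.58197768 0.35293139] [np.float64(0.10123689450262334), np.float64(0.07956738768669175), np.float64(0.10318621573813738), np.float64(0.06913276266715457)] [array([0.64778178, 0.36199015]), array([0.58889559, 0.41550077]), array([0.51919931, 0.33940988]), array([0.57203404, 0.29482478])]
bar [0.58357127 0.35066882] 0.07171041465456025 48.382644461136685
screen top [array([0.567588  , 0.24304994]), array([ 0.57024534, -0.12483144])] 0.3678909724540984
cover [[ 0.52203881 -0.1484714 ]
 [ 0.55375975 -0.30134731]
 [ 0.43024975 -0.32467363]
 [ 0.39904333 -0.17865967]] [ 0.47627291 -0.238288  ] [np.float64(0.12664604192015666), np.float64(0.1561322017508539), np.float64(0.12569343199986466), np.float64(0.14931148045040823)]
lever [array([ 0.55383571, -0.37418438,  0.043     ]), array([ 0.44802421, -0.39494541,  0.074     ])]
{'intrinsics': array([[363.7770783 ,   0.        , 322.59767265],
       [  0.        , 363.7770783 , 238.08775809],
       [  0.        ,   0.        ,   1.        ]]), 'tool_from_camera': array([[-6.11840897e-04, -9.50106435e-01, -3.11925291e-01,
         7.992
[... 621 characters left out ...]
None
tray 140 [ 0.56  0.26  1.03  0.    1.85 -0.31]
tray 15 [ 0.56  0.26  1.03 -0.    1.85  1.87]
tray -165 [ 0.56  0.26  1.03 -0.    1.85 -1.27]
leverR -75 [-0.68  0.42  1.31 -0.    1.41  2.2 ]
leverR 105 [-0.68  0.42  1.31  0.    1.41 -0.94]
leverR -40 [-0.68  0.42  1.31 -0.    1.41  1.59]
leverR 140 [-0.68  0.42  1.31 -0.    1.41 -1.55]
leverR 15 [-0.68  0.42  1.31 -0.    1.41  0.63]
leverR -165 [-0.68  0.42  1.31  0.    1.41 -2.51]
leverF -75 [-0.82  0.29  1.48 -0.    1.37  2.06]
leverF 105 [-0.82  0.29  1.48  0.    1.37 -1.08]
leverF -40 [-0.82  0.29  1.48 -0.    1.37  1.45]
leverF 140 [-0.82  0.29  1.48 -0.    1.37 -1.69]
leverF 15 [-0.82  0.29  1.48 -0.    1.37  0.49]
leverF -165 None
```

```bash
python3 - <<'E'
from h import *
a=np.radians(102)
manip.move_ptp((.38,.12,.36),down(a)); 
manip.set_gripper(0.0)
manip.move_ptp((.44,-.33,.28),down(a)); print(get_time_s(),get_tcp_pos())
pose=(get_tcp_pos(),get_orientation()); im=eyes.get_image('wrist'); save(im,'w1.png'); np.save('w1.npy',np.array([*pose]))
E
```

```text
4.2667 [ 0.44054394 -0.32909229  0.28058521]
```

View pics/w1.png

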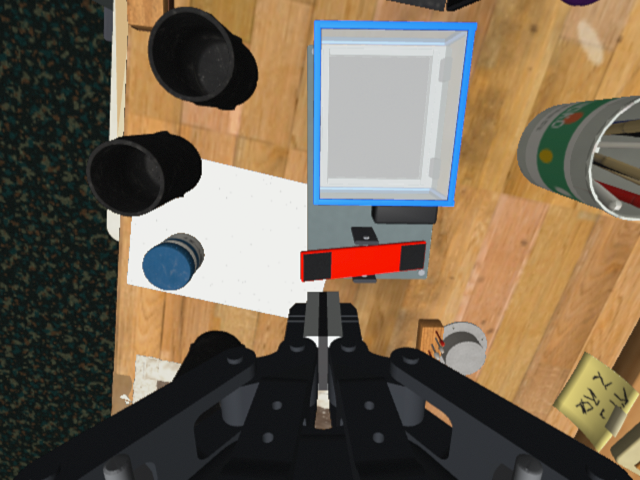

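Wrist view: lever front pad at (317,266), rear pad at (412,256), and cover top corners (315,21), (474,24), (454,205) and (316,205).

```bash
python3 - <<'E'
from h import *
c=cal('wrist',np.load('w1.npy')); F=onz((317,266),.072,c);Rr=onz((412,256),.042,c);d=Rr-F
print(F,Rr,np.linalg.norm(d[:2]),np.degrees(np.arctan2(d[1],d[0])))
C=np.array([onz(p,.09,c)[:2] for p in((315,21),(474,24),(454,205),(316,205))])
print(C,C.mean(0),[np.linalg.norm(C[i]-C[i-1]) for i in range(4)])
e=(C[1]-C[0]+C[2]-C[3]); print(np.degrees(np.arctan2(e[1],e[0])))
e=(C[0]-C[3]+C[1]-C[2]); print(np.degrees(np.arctan2(e[1],e[0]))-90)
E
```

```text
[ 0.44963322 -0.39322316  0.072     ] [ 0.55382201 -0.3713792   0.042     ] 0.1064540405024318 11.840982133319853
[[ 0.40309205 -0.17680386]
 [ 0.5296882  -0.15190625]
 [ 0.56163495 -0.2985406 ]
 [ 0.43479567 -0.32555182]] [ 0.48230271 -0.23820063] [np.float64(0.15208903954017955), np.float64(0.12902122466127178), np.float64(0.150074071681618), np.float64(0.12968349263089557)]
11.57526900067865
12.160423024544329
```

Lengths and yaw agree: pads 106 mm apart, cover 130 x 151 mm, yaw 11.9°. Pressing the front pad.

```bash
python3 - <<'E'
from h import *
a=np.radians(101.85)
manip.move_ptp((.450,-.393,.095),down(a))
r=manip.move_straight((.450,-.393,.036),feed=.03,until_force=15); print(r,get_tcp_pos(),get_ft_force(),get_time_s())
manip.move_straight((.450,-.393,.22),feed=.2)
manip.move_ptp((.44,-.33,.28),down(a))
pose=(get_tcp_pos(),get_orientation()); im=eyes.get_image('wrist'); save(im,'w2.png'); np.save('w2.npy',np.array([*pose]));print(get_time_s())
E
```

```text
True [ 0.45060022 -0.39343749  0.0459669 ] [-1.07149654  0.90238314  5.08823613] 6.6167
8.1333
```

View pics/w2.png

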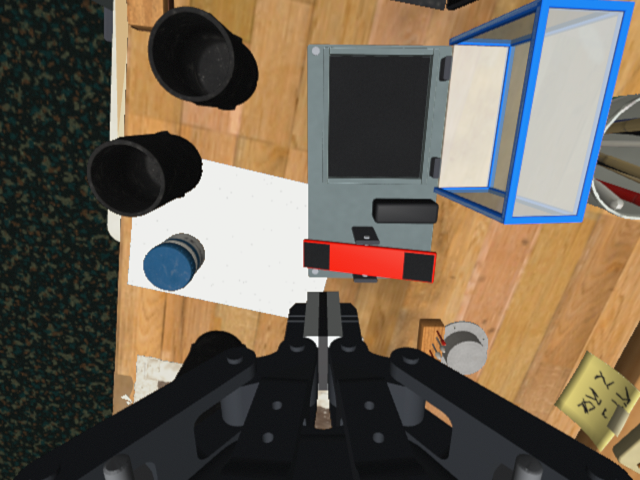

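The cover stands raised behind the hinge and the bed is open: black rectangle corners (330,54), (434,56), (421,179) and (329,178). I press once more to make sure the lever is at its stop, and measure the bed.

```bash
python3 - <<'E'
from h import *
c=cal('wrist',np.load('w2.npy'))
im=cv2.imread('pics/w2.png'); m=(im.max(2)<60).astype(np.uint8); m[:40]=0;m[195:]=0;m[:,:300]=0;m[:,440:]=0
cs,_=cv2.findContours(m,cv2.RETR_EXTERNAL,cv2.CHAIN_APPROX_NONE); k=max(cs,key=cv2.contourArea)
P=np.array([onz(p,.008,c)[:2] for p in k[:,0]],np.float32); print(cv2.boundingRect(k),cv2.minAreaRect(P))
a=np.radians(101.85)
manip.move_ptp((.450,-.393,.07),down(a))
r=manip.move_straight((.450,-.393,.036),feed=.025,until_force=25); print(r,get_tcp_pos(),get_ft_force(),get_time_s())
manip.move_straight((.450,-.393,.20),feed=.25)
manip.set_gripper(0.6)
manip.move_ptp((.40,-.10,.33),down(a))
manip.move_ptp((.40,.2,.33),down(np.radians(75)))
manip.move_ptp((.52,.33,.28),down(np.radians(48.4)))
pose=(get_tcp_pos(),get_orientation()); im=eyes.get_image('wrist'); save(im,'w3.png'); np.save('w3.npy',np.array([*pose]));print(get_time_s(),get_width())
E
```

```text
(329, 55, 101, 123) ((0.4825301468372345, -0.23746204376220703), (0.10446162521839142, 0.12570030987262726), 11.885980606079102)
True [ 0.44999476 -0.39290778  0.0457777 ] [-3.2860257   1.08936795  5.75741754] 10.0667
14.5833 0.6009779211463724
```

View pics/w3.png

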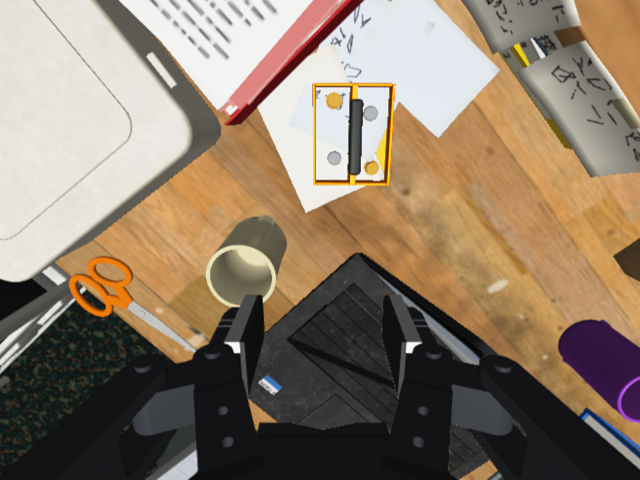

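The lever is at its stop (z 45.8 mm both times), and the bed measures 104.5 x 125.7 mm. The wrist view shows the tray rim at (313..395, 83..186), the bar from (356,99) to (355,175), balls at (371,113) and (334,158), and bushings at (334,100) and (372,168). The ivory cup at (243,260) is clear.

```bash
python3 - <<'E'
from h import *
c=cal('wrist',np.load('w3.npy'))
im=cv2.imread('pics/w3.png'); hsv=cv2.cvtColor(im,cv2.COLOR_BGR2HSV);H,S,V=cv2.split(hsv)
m=((H>5)&(H<26)&(S>200)&(V>100)).astype(np.uint8); m[:75]=0;m[195:]=0;m[:,:305]=0;m[:,405:]=0
cs,_=cv2.findContours(m,cv2.RETR_EXTERNAL,cv2.CHAIN_APPROX_NONE); k=np.vstack(cs)
P=np.array([onz(p,.026,c)[:2] for p in k[:,0]],np.float32); print(cv2.boundingRect(k),cv2.minAreaRect(P))
m=(im.max(2)<70).astype(np.uint8); m[:90]=0;m[185:]=0;m[:,:335]=0;m[:,370:]=0
cs,_=cv2.findContours(m,cv2.RETR_EXTERNAL,cv2.CHAIN_APPROX_NONE); k=max(cs,key=cv2.contourArea)
P=np.array([onz(p,.066,c)[:2] for p in k[:,0]],np.float32); print(cv2.boundingRect(k),cv2.minAreaRect(P))
E
```

```text
(313, 83, 82, 103) ((0.586333155632019, 0.3563194274902344), (0.10329459607601166, 0.08299285173416138), 47.993099212646484)
(348, 100, 15, 74) ((0.5857317447662354, 0.3572863042354584), (0.06696482747793198, 0.011934353038668633), 47.2996711730957)
```

```bash
python3 - <<'E'
from h import *
a=np.radians(48.0); p=(.5862,.3567)
manip.move_ptp((*p,.13),down(a))
r=manip.move_straight((*p,.038),feed=.08,until_force=8); print(r,get_tcp_pos())
manip.set_gripper(0.0); print(get_width(),get_gripper_force(),get_ft_force())
manip.move_straight((*p,.075),feed=.04); print(get_ft_force(),get_ft_torque(),get_orientation(),down(a))
manip.move_straight((*p,.24),feed=.1)
pose=(get_tcp_pos(),get_orientation()); save(eyes.get_image('wrist'),'w4.png');print(get_time_s(),get_width())
E
```

```text
False [0.58674632 0.3569956  0.03900555]
0.13157994071123055 58.70021402835846 [-0.09800248  0.10783111  1.3420495 ]
[ 0.31170569 -0.45078613 -3.15423631] [-0.04043562 -0.00315616  0.03310996] [ 2.86997122e+00  1.27782927e+00 -1.32386612e-03] [2.8699877  1.27780085 0.        ]
19.9417 0.1282766047764375
```

View pics/w4.png

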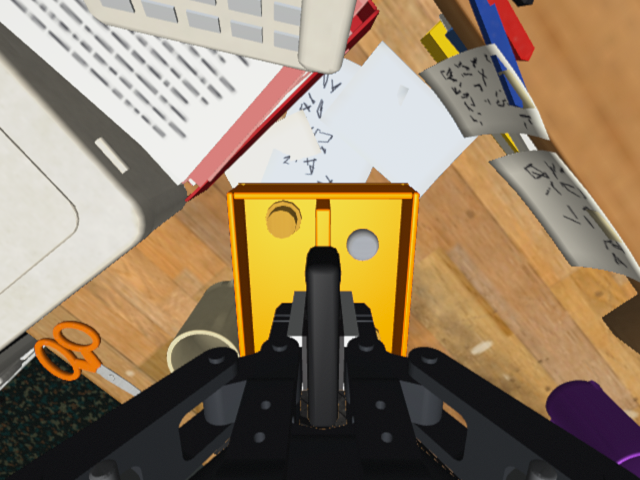

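The tray is held level and centred: rim corners (232,190) and (415,190), bar on the column of the fingers, ball and bushing in place. Carrying it.

```bash
python3 - <<'E'
from h import *
a0,a1=np.radians(48.0),np.radians(101.87)
tilt=lambda:np.degrees(np.arccos(-cv2.Rodrigues(np.array(get_orientation()))[0][2,2]))
for p,a in(((.40,.33,.25),a0),((.38,.12,.25),(a0+a1)/2),((.38,-.12,.25),a1),((.4825,-.2375,.20),a1)):
    manip.move_straight(p,down(a),feed=.13); print(np.round(get_tcp_pos(),4),tilt(),get_ft_force()[2],get_time_s())
manip.move_straight((.4825,-.2375,.11),feed=.1)
save(eyes.get_image('wrist'),'w5.png'); save(eyes.get_image('top'),'t5.png'); print(get_time_s(),get_width(),get_tcp_pos())
a=cv2.imread('pics/w5.png');b=cv2.imread('pics/t5.png')[170:300,350:480]
cv2.imwrite('pics/c5.png',np.hstack([cv2.resize(a,(440,330)),cv2.resize(b,(330,330),interpolation=cv2.INTER_CUBIC)]))
E
```

```text
[0.4005 0.33   0.2497] 0.014128859641556007 -1.6721389604793955 21.5417
[0.38   0.1203 0.25  ] 0.01195209735019237 -1.1304921002808406 23.3167
[ 0.38   -0.1196  0.25  ] 0.010873170760249615 -1.7891396184585235 25.3167
[ 0.4824 -0.2371  0.2005] 0.03275830433085906 -3.1784262799138685 26.725
27.875 0.1296559393480074 [ 0.48312291 -0.23788138  0.111153  ]
```

View pics/c5.png

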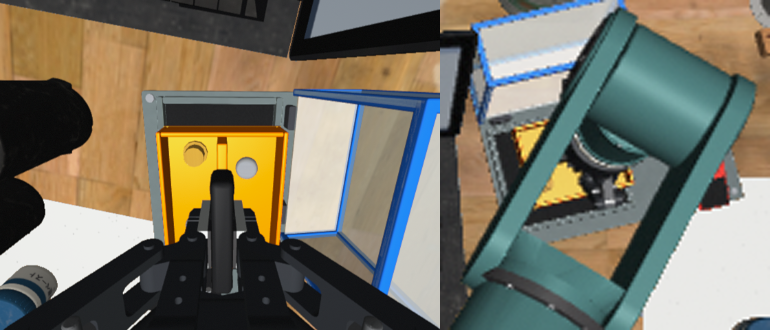

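The tray (rim y≈130) is over the bed, parallel to it, with the parts inside and the cover clear. Lowering it.

```bash
python3 - <<'E'
from h import *
p=(.4825,-.2375)
manip.move_straight((*p,.060),feed=.05); manip.pause(.2); print(get_ft_force(),get_tcp_pos())
r=manip.move_straight((*p,.0455),feed=.012,until_force=1.8); print(r,get_ft_force(),get_tcp_pos(),get_ft_torque(),get_time_s())
E
```

```text
[ 0.79012365  0.21134727 -2.36530259] [ 0.48274645 -0.23765785  0.06045121]
True [-0.23805415 -1.15392398  4.76701909] [ 0.48249074 -0.23746282  0.04645733] [-0.01957318 -0.00170762 -0.01765379] 30.2583
```

```bash
python3 - <<'E'
from h import *
p=(.4825,-.2375); a=np.radians(101.87)
manip.set_gripper(0.5); manip.pause(.2); print(get_ft_force(),get_width())
manip.move_straight((*p,.14),feed=.08); manip.move_straight((*p,.22),feed=.15)
manip.move_straight((.44,-.33,.28),feed=.2); manip.set_gripper(0.0)
pose=(get_tcp_pos(),get_orientation()); im=eyes.get_image('wrist'); save(im,'w6.png'); c=cal('wrist',pose);print(get_time_s())
hsv=cv2.cvtColor(im,cv2.COLOR_RGB2HSV);H,S,V=cv2.split(hsv)
m=((H>5)&(H<26)&(S>190)&(V>90)).astype(np.uint8); m[:45]=0;m[195:]=0;m[:,:325]=0;m[:,440:]=0
cs,_=cv2.findContours(m,cv2.RETR_EXTERNAL,cv2.CHAIN_APPROX_NONE); k=np.vstack(cs)
P=np.array([onz(q,.034,c)[:2] for q in k[:,0]],np.float32); print(cv2.boundingRect(k),cv2.minAreaRect(P))
E
```

```text
[0.36301734 0.09301874 0.01613235] 0.4975520104250692
34.1667
(340, 64, 89, 109) ((0.4835067093372345, -0.23784957826137543), (0.08541041612625122, 0.10458096861839294), 11.869653701782227)
```

View pics/w6.png

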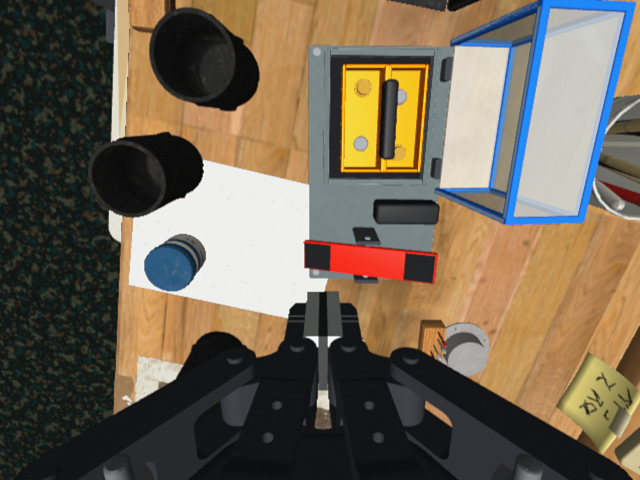

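The tray is seated centred (within 1 mm, yaw 11.87°), with both balls, (402,97) and (361,144), and both bushings, (363,87) and (399,152), inside and the cups standing. Next I press the rear pad, with the tool turned half round so the camera stays away from the swinging cover.

```bash
python3 - <<'E'
from h import *
a=np.radians(-78.13); p=(.555,-.371)
manip.move_ptp((.50,-.38,.28),down(a)); 
manip.move_ptp((*p,.11),down(a))
r=manip.move_straight((*p,.036),feed=.025,until_force=25); print(r,get_tcp_pos(),get_ft_force(),get_time_s())
manip.move_straight((*p,.2),feed=.2)
manip.move_ptp((.40,-.45,.28),down(a))
save(eyes.get_image('top'),'t7.png');save(eyes.get_image('scene'),'s7.png');print(get_time_s())
a=cv2.imread('pics/t7.png')[170:335,350:490];b=cv2.imread('pics/s7.png')[270:440,220:420]
cv2.imwrite('pics/c7.png',np.hstack([cv2.resize(a,(350,412),interpolation=cv2.INTER_CUBIC),cv2.resize(b,(450,412),interpolation=cv2.INTER_CUBIC)]))
E
```

```text
True [ 0.55456098 -0.37145601  0.04411182] [-1.228075    0.84031517  4.90853616] 40.2
42.025
```

View pics/c7.png

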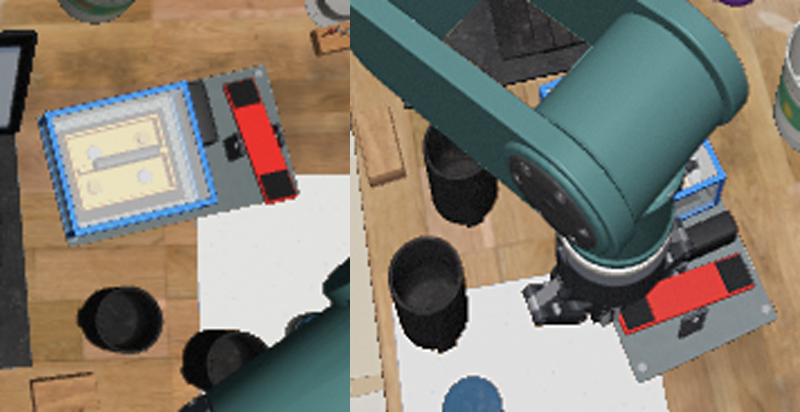

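The cover is shut: its corner at top pixel (367,217) is where it was at the start. The tray and four parts show through it, the cups are standing, and the robot is clear.

```bash
python3 -c "
from plant import *
print(hand_in())"
```

```text
the job is handed in; nothing more can be done
None
```

The job is handed in at about 42 s: the tray sits flat and centred in the keeper with all four parts inside, the cover is shut over it, and both black cups in front of the keeper are standing. I did not re-check the ivory cup after the lift; the tray passed about 10 cm above it.

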